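Isolate the sample changer and load its spindles

ROBOT

A 7-joint arm with a two-finger parallel gripper is mounted at the origin on the work surface. World frame = base frame: x ahead of the robot, y to its left, z up, the work surface at z = 0. Lengths are in mm, angles in rad, forces in N, time in s.
With the tool pointing down it reaches from about 400 to 850 mm from the base axis. Payload 4.4 kg.
Tool frame: the origin (TCP) lies between the finger pads; the fingertips stand 22 mm ahead of it and the grasp point (between the pads) lies 3 mm ahead of it; y points along the fingers, x is the direction in which the jaws open and shut, and the axes are right-handed (so a half turn about y gives the same grasp; the last joint's range is limited). The gripper opens to 94 mm and grips with 3 to 60 N. Pads are 16 mm wide; open, the fingers measure 119 mm over their backs; the gripper's body (75 mm by 177 mm) begins 78 mm behind the grasp point.
Start: joints at [1.266, 0.628, 0.038, 1.517, -0.027, 0.996, -0.02], TCP at [153.776, -631.562, 227.478] pointing down, gripper open.
Joint ranges: [-3.06, 3.06], [-0.37, 2.12], [-1.25, 1.32], [0.18, 2.47], [-1.1, 4.24], [0.23, 1.98], [-2.94, 2.94]. Speed limits (rad/s): [2.57, 2.57, 3.14, 3.14, 3.14, 3.14, 3.14].

INTERFACE

Orientations are given as a unit quaternion [w, x, y, z].
In Python, from plant import telemetry, snapshot, ctrl gives the robot as it stands. The module is installed in compiled form; this text tells all that it offers.
- The arm moves only by the tool drive_tool, never from a script. Its argument "rows" is a list of rows, each a list of 3 entries, a list of its own where there are three numbers: the finger opening in mm, from 0 to 94, then the shift along the world's x, y, z in mm, then the turn about the world's z in degrees. A call has 1 to 20 rows; each row is the pose to reach, as a shift and turn from the pose commanded when the call began; what a row does not reach only later rows make up. A row lasts 1/12 s, in which the tool goes at most 41.7 mm and 7.16 degrees, less where a joint would pass 70% of its speed; a pose out of reach is approached as far as the arm can. A call with a gripper value outside its range is refused whole. The fingers move at their own pace and stop on an object; "squeeze" is the grip in N (left out, the last holds). Time passes only in rows, so rows that repeat a pose let the fingers close. It gives the time, the measured TCP pose, the force and the opening at its end, in the units of the state.
- telemetry.state(): the state, without advancing time (a new reading comes with each control period).
- snapshot(name): name is "scene" or "top" or "wrist"; returns a dict with "image" (420x560x3 uint8, red, green, blue), "K" (3x3 intrinsics, pixels), "view" (4x4, takes a point from world to camera coordinates). Camera axes: x right, y up, looking along -z (the intrinsics and any distortion apply to the point x, -y, -z); pixel columns grow to the right and rows downward; lengths in mm; the calibration is good to about 2 mm. A picture is of the moment at which its call begins. There is no depth.
- ctrl.job_done(): hands the job in, once; it reports no verdict.
The state is a dict: "clock": time; "q": joint angles; "qd": joint speeds; "effort": joint torques, N m; "eef_pos": TCP position; "eef_rot": TCP orientation; "force": force on the tool from outside, world axes, zero at the start; "wrist_torque": the same for the moment, N m; "grip_width": opening from 0.0 (shut) to 1.0 (fully open).
Only numpy, scipy, OpenCV 4.12 (cv2) and the standard library are available. Lean on these libraries where they do the work, as an engineer would, in place of code of your own. Each camera call takes 0.05 s, during which the arm holds its last target. There are 200 camera calls.

TASK

Make the diffractometer's sample changer safe first: swing the isolator handle round from ON to OFF so that the hole in its tail lies squarely over the hole in the fixed hasp lug, ready for a padlock, and leave it there. Only then take every white transport sleeve off the changer's spindles and put it in the grey tray, and mount every aluminium sample spool from the bench on a spindle of its own, wide flange down and pushed fully home on the plate. Leave the padlock, mouse, jar and screwdriver where they are.

Things in the scene. Friction and masses are not known exactly. Their poses are not given: they have to be found in the camera images.
- handle (a joint): angle of the isolator handle about its upright axis, rad; 0 = ON (handle along the isolator's +x), growing counter-clockwise seen from above; holes in line (OFF) at 1.571, where there is no stop or click: it can overswing to a stop at 1.95. Stays where it is left; turning it needs about 0.25 N m (3 N at the grip).
- isolator: fixed grey enclosure 130 x 120 x 60 mm high standing on the bench, face up; origin at the centre of its underside, x = handle direction at ON
- handle_hinge (a point): point on the handle's upright turning axis, 84 mm above the bench
- handle_grip (a point): centre of the top end (130 mm above the bench) of the handle's upright round grip post, black, 26 mm in diameter; the free post reaches from 84 to 130 mm above the bench, its axis 85 mm from the turning axis; below it is the flat black lever arm, 26 mm wide, top at 84 mm
- handle_eye (a point): centre of the 14 mm hole in the handle's steel tail (34 mm square, 6 mm thick, underside 74 mm above the bench), 78 mm from the turning axis, on the side opposite the grip post; point at its underside
- lug_eye (a point): centre of the 14 mm hole in the fixed steel hasp lug that sticks out of the isolator's -y side, 78 mm from the turning axis; point on its upper face, 66 mm above the bench
- changer: fixed aluminium plate 100 (x) x 300 (y) x 20 mm high with three upright steel spindles in a row along its y axis, 105 mm apart; origin at the centre of its underside. Spindles are 15 mm in diameter, 55 mm tall above the plate, coned over the top 10 mm
- seat0 (a point): foot of the -y end spindle: point on its axis at the plate's top, 20 mm above the bench; a spool fully home has its origin here
- seat1 (a point): foot of the middle spindle: point on its axis at the plate's top, 20 mm above the bench; a spool fully home has its origin here
- seat2 (a point): foot of the +y end spindle: point on its axis at the plate's top, 20 mm above the bench; a spool fully home has its origin here
- tray: fixed shallow grey tray 125 (x) x 210 (y) mm outside, 18 mm high, walls and floor 4 mm thick; origin at the centre of its underside. Sleeves may stand or lie anywhere in it
- sleeve0: white plain plastic transport sleeve (tube), 44 mm outer diameter, 62 mm tall, 20 mm bore, 120 g; origin at the centre of its lower end, z along the bore; at the start it stands on a spindle (it hides the spindle). Two or three of the three are present
- sleeve1: white plain plastic transport sleeve (tube), 44 mm outer diameter, 62 mm tall, 20 mm bore, 120 g; origin at the centre of its lower end, z along the bore; at the start it stands on a spindle (it hides the spindle). Two or three of the three are present
- sleeve2: white plain plastic transport sleeve (tube), 44 mm outer diameter, 62 mm tall, 20 mm bore, 120 g; origin at the centre of its lower end, z along the bore; at the start it stands on a spindle (it hides the spindle). Two or three of the three are present
- spool0: aluminium sample spool, 70 mm tall, about 300 g, 20 mm bore right through: lower flange 72 mm in diameter from 0 to 10 mm, waist 38 mm, upper flange 50 mm in diameter from 50 to 70 mm (grip it there); origin at the centre of its underside, z along the bore, up. Stands on the bench at the start; two or three of the three are present
- spool1: aluminium sample spool, 70 mm tall, about 300 g, 20 mm bore right through: lower flange 72 mm in diameter from 0 to 10 mm, waist 38 mm, upper flange 50 mm in diameter from 50 to 70 mm (grip it there); origin at the centre of its underside, z along the bore, up. Stands on the bench at the start; two or three of the three are present
- spool2: aluminium sample spool, 70 mm tall, about 300 g, 20 mm bore right through: lower flange 72 mm in diameter from 0 to 10 mm, waist 38 mm, upper flange 50 mm in diameter from 50 to 70 mm (grip it there); origin at the centre of its underside, z along the bore, up. Stands on the bench at the start; two or three of the three are present
- padlock: brass padlock lying on the bench, 78 x 42 x 22 mm, bystander
- mouse: black computer mouse 110 x 60 x 34 mm, bystander
- jar: small jar, 56 mm in diameter, 75 mm tall, bystander
- driver: screwdriver 180 mm long lying on the bench, bystander
Mind the look-alikes: they are no part of the job. What is meant by the tray is not purple, red or turquoise, and is the larger of those in its own colour.

How it is judged (in metres and radians):
On the way:
1. the isolator handle is swung to OFF with the hole in its tail over the hole in the lug, before anything is unloaded or loaded (horizontal distance between handle_eye and lug_eye below 0.005 m and velocity of joint handle between -0.1 and 0.1 rad/s), for 0.5 s.
At the end, for the whole second after the job is handed in: Tail hole within 5 mm (horizontally) of the lug hole; every spool present upright on a spindle, its origin within 6 mm of the spindle's foot; every sleeve present in the tray (origin inside the walls, less than 32 mm above the tray's underside); all at rest (horizontal distance between handle_eye and lug_eye below 0.005 m and (distance between spool0 and seat0 below 0.006 m or distance between spool0 and seat1 below 0.006 m or distance between spool0 and seat2 below 0.006 m) and (distance between spool1 and seat0 below 0.006 m or distance between spool1 and seat1 below 0.006 m or distance between spool1 and seat2 below 0.006 m) and (distance between spool2 and seat0 below 0.006 m or distance between spool2 and seat1 below 0.006 m or distance between spool2 and seat2 below 0.006 m) and angle between each of spool0, spool1, spool2's own z axis and vertical below 0.08 rad and x of sleeve0 in the frame of tray between -0.058 and 0.058 m and y of sleeve0 in the frame of tray between -0.1 and 0.1 m and z of sleeve0 in the frame of tray between 0 and 0.032 m and x of sleeve1 in the frame of tray between -0.058 and 0.058 m and y of sleeve1 in the frame of tray between -0.1 and 0.1 m and z of sleeve1 in the frame of tray between 0 and 0.032 m and x of sleeve2 in the frame of tray between -0.058 and 0.058 m and y of sleeve2 in the frame of tray between -0.1 and 0.1 m and z of sleeve2 in the frame of tray between 0 and 0.032 m and linear speed of each of spool0, spool1, spool2, sleeve0, sleeve1, sleeve2 below 0.03 m/s); the robot touches nothing.
It fails at once if a sleeve or spool is lifted while the isolator is not off (value of joint handle below 1.4 rad and height (world z) of any of spool0, spool1, spool2, sleeve0, sleeve1, sleeve2 above 0.06 m).
It fails at once if the padlock is displaced by more than 30 mm (distance of padlock from where it was at the start of the episode above 0.03 m).
It fails at once if the mouse is displaced by more than 30 mm (distance of mouse from where it was at the start of the episode above 0.03 m).
It fails at once if the jar is displaced by more than 30 mm (distance of jar from where it was at the start of the episode above 0.03 m).
It fails at once if the driver is displaced by more than 30 mm (distance of driver from where it was at the start of the episode above 0.03 m).
Of sleeve0, sleeve1, sleeve2 only 2 to 3 are there at a start; the rules pass over those that are not, and their reading is None.
Of spool0, spool1, spool2 only 2 to 3 are there at a start; the rules pass over those that are not, and their reading is None.
At some moment in a run one of spool0, spool1, spool2 may be knocked a few centimetres aside while the robot is not near it.
It also fails if it takes over 210 s, if anything falls off the work surface, if the arm or the gripper's body presses on something with over 40 N, if the wrist force passes 120 N, or if a joint passes its speed limit or range.

## Working session

There is one attempt and no reset: what is moved stays moved. The work goes in short steps, Python scripts to look and compute and a tool call to move; the robot and the scene stay as the last step left them, time stands still between calls to the robot, and variables do not carry over. Pictures are saved under pics/ and viewed, about 12 in all and at most 16, crops included, and the job is handed in when it is done.

Besides the shell and the picture viewer there is one more tool, called as a command line: name --argument value ..., lists and objects as JSON in quotes. drive_tool: Moves the arm, as the interface text tells. Its arguments: {"type":"object","properties":{"rows":{"type":"array","items":{"type":"array"}},"squeeze":{"type":"number"}},"required":["rows"]}

```bash
mkdir -p pics; cat > h.py <<'E'
import numpy as np, cv2
from plant import telemetry, snapshot, ctrl
def snap(name,f,crop=None,scale=1):
    s=snapshot(name); np.savez('pics/'+f+'.npz',**s)
    im=s['image'][:,:,::-1]
    if crop: x0,y0,x1,y1=crop; im=im[y0:y1,x0:x1]
    if scale!=1: im=cv2.resize(im,None,fx=scale,fy=scale,interpolation=cv2.INTER_CUBIC)
    cv2.imwrite('pics/'+f+'.png',im)
def load(f): return np.load('pics/'+f+'.npz')
def p2w(s,u,v,z):
    K=s['K'];V=s['view']; d=np.linalg.inv(K)@[u,v,1]; d=np.array([d[0],-d[1],-d[2]])
    R=V[:3,:3]; c=-R.T@V[:3,3]; d=R.T@d; t=(z-c[2])/d[2]; return (c+t*d).round(1)
def w2p(s,p):
    q=s['view'][:3,:3]@np.array(p,float)+s['view'][:3,3]; q=s['K']@[q[0],-q[1],-q[2]]; return (q[:2]/q[2]).round(1)
E
python3 - <<'E'
from h import *
for n in('scene','top'):
    snap(n,n+'0',scale=1.42)
    s=load(n+'0'); V=s['view'];print(s['K'],(-V[:3,:3].T@V[:3,3]).round(), V[:3,:3].round(2))
print(telemetry.state())
E
```

```text
[[483.29613844   0.         274.21204579]
 [  0.         483.29613844 204.91255624]
 [  0.           0.           1.        ]] [1078. -531. 1181.] [[ 0.73  0.68 -0.02]
 [-0.54  0.59  0.6 ]
 [ 0.42 -0.43  0.8 ]]
[[510.366903     0.         276.31227784]
 [  0.         510.366903   209.74334892]
 [  0.           0.           1.        ]] [ 340.   42. 1758.] [[ 0.02 -1.   -0.  ]
 [ 0.99  0.02  0.11]
 [-0.11 -0.    0.99]]
{'clock': 0.1, 'q': array([ 1.26617445,  0.6292355 ,  0.03843257,  1.51821836, -0.02695498,
        0.99628698, -0.02000228]), 'qd': array([ 9.04192773e-04, -2.63419205e-03,  1.17771927e-03, -1.13774847e-03,
        4.68800414e-04, -3.99812904e-05,  8.26475657e-04]), 'effort': array([ 2.38380431e-03, -5.50791371e+01,  1.14709374e+00, -1.87118107e+01,
       -5.22166025e-02,  1.91267452e-02,  7.20147432e-05]), 'eef_pos': array([ 153.66194409, -631.02785547,  226.67345484]), 'eef_rot': array([ 0.55635386, -0.55566662,  0.43732935, -0.43640352]), 'force': array([ 0.01754244, -0.16715276,  0.61225201]), 'wrist_torque': array([0.02217522, 0.01531302, 0.00076223]), 'grip_width': 0.997807589393013}
```

View pics/top0.png

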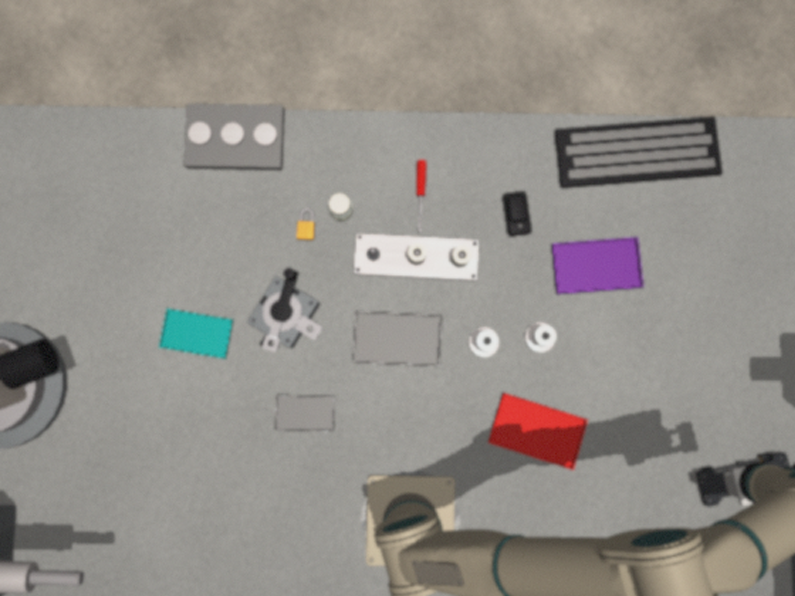

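View pics/scene0.png

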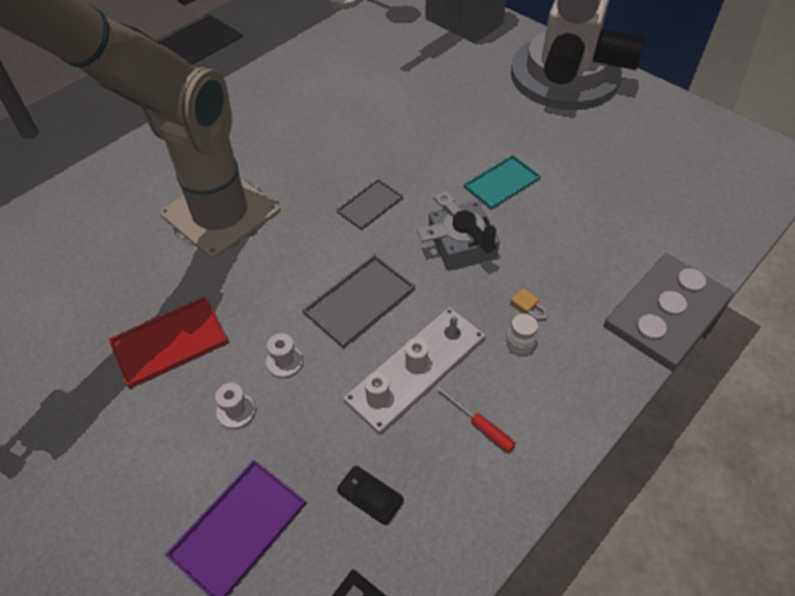

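The scene holds two sleeves (top pic at 417,254 and 461,255), two spools (485,342 and 541,337), a bare spindle (373,254), the isolator (283,310), and the larger grey tray (397,338). I'll take an enlarged crop for accurate pixels.

```bash
python3 - <<'E'
from h import *
s=load('top0'); im=s['image'][:,:,::-1]
a=cv2.resize(im[155:275,170:400],None,fx=3.4,fy=3.4,interpolation=cv2.INTER_CUBIC)
cv2.imwrite('pics/a.png',a)
s=load('scene0'); im=s['image'][:,:,::-1]
cv2.imwrite('pics/b.png',cv2.resize(im[120:320,145:365],None,fx=3,fy=3,interpolation=cv2.INTER_CUBIC))
E
```

```text
(no output)
```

View pics/a.png

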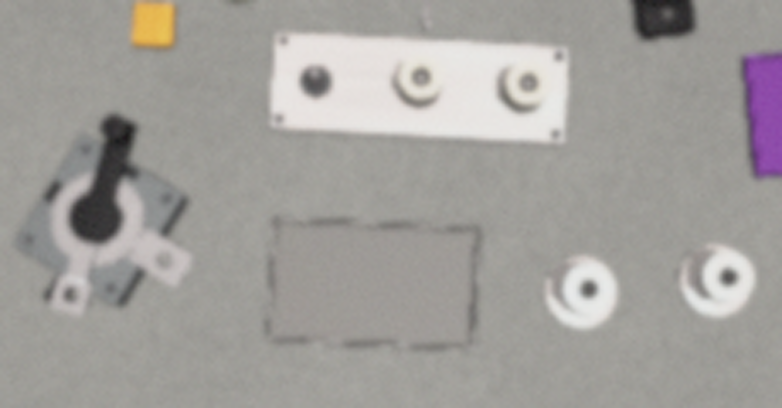

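View pics/b.png

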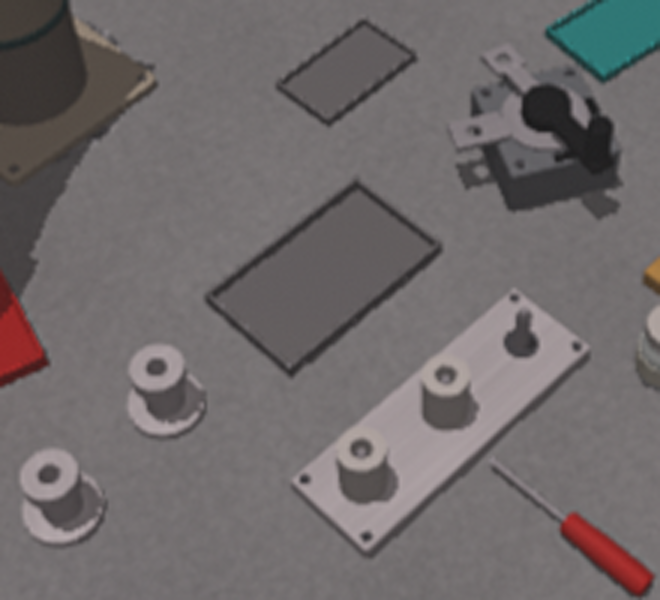

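The top crop shows the hinge at (96,217), grip (117,122), tail hole (70,293), lug hole (166,260), bare spindle tip (316,78), sleeves (421,78) and (527,84), spools (588,288) and (728,277), and tray corners near (275,220), (480,230), (470,347), (267,340). The oblique crop agrees.

```bash
python3 - <<'E'
from h import *
s=load('top0'); t=load('scene0')
A=lambda x,y,z:p2w(s,(x+.5)/3.4-.5+170,(y+.5)/3.4-.5+155,z)
B=lambda x,y,z:p2w(t,(x+.5)/3-.5+145,(y+.5)/3-.5+120,z)
for n,a,b,z in [('grip',(117,121),(600,128),130),('hinge',(96,217),(546,105),92),('tail',(70,293),(502,58),80),('lug',(166,260),(476,131),66),
 ('spindle',(316,78),(523,315),75),('slA',(421,77),(446,375),82),('slB',(528,83),(361,448),82),('spA',(589,289),(157,367),70),('spB',(728,277),(50,475),70)]:
  print(n,A(*a,z),B(*b,z))
print('plate corners',[A(*c,20) for c in((274,34),(568,46),(563,142),(271,127))],[B(*c,20) for c in((515,290),(588,350),(367,555),(292,482))])
print('tray',[A(*c,18) for c in((275,218),(481,229),(472,348),(267,340))],[B(*c,18) for c in((357,181),(441,246),(291,374),(207,297))])
print('small',[B(*c,10) for c in((362,20),(415,57),(329,124),(278,86))])
s=telemetry.state()
from scipy.spatial.transform import Rotation as R
print(R.from_quat(s['eef_rot'],scalar_first=True).as_matrix().round(3))
E
```

```text
grip [573.1 283.  130. ] [569.8 283.1 130. ]
hinge [484.8 305.7  92. ] [491.5 300.4  92. ]
tail [411.7 330.2  80. ] [408.  330.4  80. ]
lug [446.1 240.   66. ] [447.5 244.   66. ]
spindle [627.2  97.1  75. ] [634.1  95.8  75. ]
slA [628.8  -5.8  82. ] [628.1  -4.3  82. ]
slB [ 624.7 -110.5   82. ] [ 623.6 -109.1   82. ]
spA [ 425.2 -172.5   70. ] [ 424.2 -169.7   70. ]
spB [ 439.3 -307.5   70. ] [ 439.2 -305.8   70. ]
plate corners [array([681.1, 142.5,  20. ]), array([ 674.1, -156.4,   20. ]), array([ 575.6, -151.9,   20. ]), array([585.6, 143.3,  20. ])] [array([587.1, 144.5,  20. ]), array([683.6, 137.7,  20. ]), array([ 674.9, -157.9,   20. ]), array([ 576.5, -152.3,   20. ])]
tray [array([493.5, 137.2,  18. ]), array([486.1, -70.3,  18. ]), array([366.8, -62.6,  18. ]), array([371. , 142.2,  18. ])] [array([374.5, 141.3,  18. ]), array([496.2, 137. ,  18. ]), array([493.2, -72. ,  18. ]), array([368.5, -65.3,  18. ])]
small [array([206.7, 323.4,  10. ]), array([292. , 320.7,  10. ]), array([291.4, 183.4,  10. ]), array([209.8, 185.6,  10. ])]
[[ 0.237 -0.     0.972]
 [-0.972  0.002  0.237]
 [-0.002 -1.    -0.   ]]
```

drive_tool --rows '[[94, [150, 190, 20], -30], [94, [296, 381, 20], -30], [94, [296, 381, 20], -30], [94, [296, 381, 20], -30], [94, [296, 381, 20], -30], [94, [296, 381, 20], -30], [94, [296, 381, 20], -30], [94, [296, 381, 20], -30], [94, [296, 381, 20], -30], [94, [296, 381, 20], -30], [94, [296, 381, 20], -30], [94, [296, 381, 20], -30], [94, [296, 381, 20], -30], [94, [296, 381, 20], -30]]'

```text
clock: 1.27
eef_pos: [450.5, -249.0, 247.2]
eef_rot: [0.425, -0.425, 0.565, -0.565]
force: [0.2, 0.5, -0.4]
grip_width: 1.0
```

drive_tool --rows '[[94, [121, 533, 0], 0], [94, [121, 533, 0], 0], [94, [121, 533, 0], 0], [94, [121, 533, 0], 0], [94, [121, 533, 0], 0], [94, [121, 533, 0], 0], [94, [121, 533, 0], 0], [94, [121, 533, 0], 0], [94, [121, 533, 0], 0], [94, [121, 533, 0], 0], [94, [121, 533, 0], 0], [94, [121, 533, 0], 0], [94, [121, 533, 0], 0], [94, [121, 533, 0], 0], [94, [121, 533, 0], 0], [94, [121, 533, 0], 0], [94, [121, 533, 0], 0]]'

```text
clock: 2.68
eef_pos: [571.4, 278.7, 247.3]
eef_rot: [-0.422, 0.423, -0.566, 0.567]
force: [0.2, -0.1, 0.8]
grip_width: 0.998
```

```bash
python3 - <<'E'
from h import *
snap('wrist','w1')
s=load('w1');V=s['view'];print((-V[:3,:3].T@V[:3,3]).round(),V[:3,:3].round(2),s['K'].round())
print([w2p(s,p) for p in((571,283,130),(487,308,92),(447,242,66))])
t=telemetry.state();print(t['clock'],t['eef_pos'],t['q'].round(2))
E
```

```text
[650. 255. 405.] [[-0.28 -0.96  0.  ]
 [ 0.92 -0.27 -0.28]
 [ 0.27 -0.08  0.96]] [[327.   0. 279.]
 [  0. 327. 208.]
 [  0.   0.   1.]]
[array([273.8, 211.6]), array([274.6, 279.8]), array([339.2, 283.8])]
2.7333 [571.37412806 278.89705014 247.5733529 ] [-0.55  0.59  0.09  1.54 -0.06  1.02 -2.31]
```

View pics/w1.png

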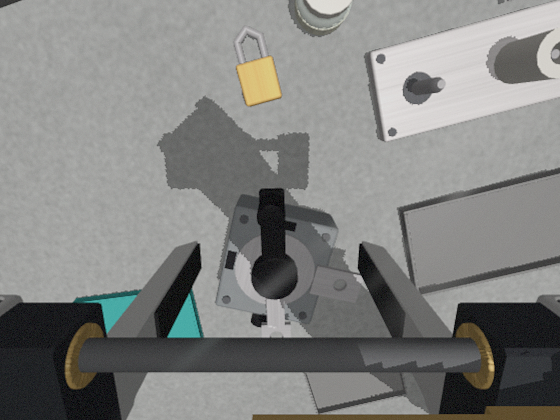

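Wrist view: post around (272,203), hinge cap (274,274), lug hole (340,285), matching the predicted projections. I'll enlarge it to read the post and tail.

```bash
python3 - <<'E'
from h import *
s=load('w1');im=s['image'][:,:,::-1][170:350,200:380]
im=cv2.convertScaleAbs(im,alpha=2,beta=20)
for p in((571,283,130),(574,282,130),(577,281,130),(487.3,307.7,84),(410,330,80)):
  u=(w2p(s,p)-[200,170]).round().astype(int)
  cv2.circle(im,tuple(int(k) for k in u),0,(0,0,255),-1); print(p,u)
cv2.imwrite('pics/w1c.png',cv2.resize(im,None,fx=3.3,fy=3.3,interpolation=cv2.INTER_NEAREST))
E
```

```text
(571, 283, 130) [74 42]
(574, 282, 130) [74 38]
(577, 281, 130) [74 35]
(487.3, 307.7, 84) [ 75 106]
(410, 330, 80) [ 76 166]
```

View pics/w1c.png

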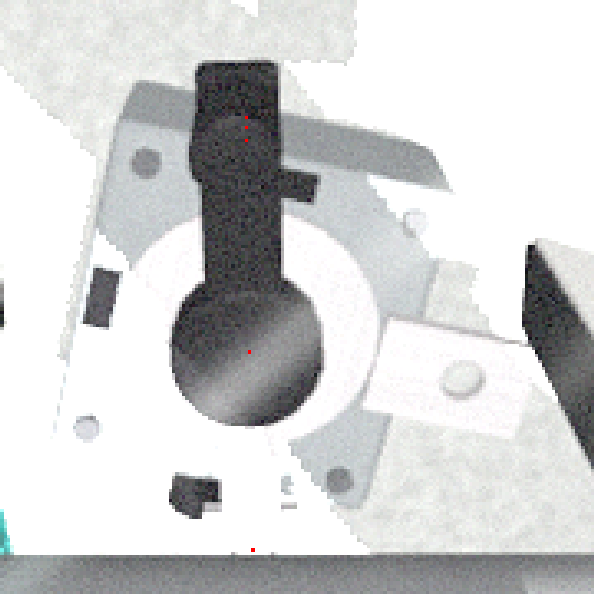

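drive_tool --rows '[[94, [-2, 3, -70], 0], [94, [-2, 3, -100], 0], [94, [-2, 3, -134], 0], [94, [-2, 3, -134], 0], [94, [-2, 3, -134], 0], [94, [-2, 3, -134], 0], [10, [-2, 3, -134], 0], [10, [-2, 3, -134], 0], [10, [-2, 3, -134], 0], [10, [-2, 3, -134], 0], [10, [-2, 3, -134], 0], [10, [-2, 3, -134], 0], [10, [-2, 3, -134], 0], [10, [-2, 3, -134], 0]]' --squeeze 20

```text
clock: 3.9
eef_pos: [568.7, 285.5, 113.5]
eef_rot: [-0.424, 0.424, -0.566, 0.566]
force: [0.2, -0.5, 0.2]
grip_width: 0.469
```

drive_tool --rows '[[10, [0, 0, 0], 0], [10, [0, 0, 0], 0], [10, [0, 0, 0], 0], [10, [0, 0, 0], 0], [10, [0, 0, 0], 0], [10, [0, 0, 0], 0]]'

```text
clock: 4.4
eef_pos: [569.0, 286.0, 113.4]
eef_rot: [0.424, -0.424, 0.566, -0.566]
force: [1.8, 1.9, -2.9]
grip_width: 0.272
```

drive_tool --rows '[[10, [1.8, 8.9, 0], 6.1], [10, [2.7, 17.9, 0], 12.2], [10, [2.6, 26.9, 0], 18.3], [10, [1.6, 35.9, 0], 24.4], [10, [-0.4, 44.7, 0], 30.5], [10, [-3.3, 53.3, 0], 36.6], [10, [-7.1, 61.5, 0], 42.7], [10, [-11.8, 69.3, 0], 48.8], [10, [-17.3, 76.5, 0], 54.9], [10, [-23.5, 83.1, 0], 61], [10, [-30.3, 88.9, 0], 67.1], [10, [-34.2, 91.6, 0], 70.2], [10, [-37.8, 94.1, 0], 73.2], [10, [-37.8, 94.1, 0], 73.2], [10, [-37.8, 94.1, 0], 73.2], [10, [-37.8, 94.1, 0], 73.2], [10, [-37.8, 94.1, 0], 73.2]]'

```text
clock: 5.82
eef_pos: [534.4, 381.6, 113.5]
eef_rot: [0.68, -0.676, 0.2, -0.203]
force: [7.8, 6.4, -8.1]
grip_width: 0.275
```

```bash
python3 - <<'E'
from h import *
snap('wrist','w2',crop=(150,200,430,410),scale=2.8)
s=load('w2')
print([w2p(s,p) for p in((446.5,241.5,66),(446.5,241.5,80))])
t=telemetry.state();print(t['clock'],t['eef_pos'],t['q'].round(2),t['force'],t['grip_width']*94)
E
```

```text
[array([281.9, 429.9]), array([282.1, 446.7])]
5.8667 [534.40247541 381.55385628 113.5374173 ] [-0.51  0.77 -0.27  1.6   0.26  0.79 -1.46] [ 8.16342781  6.9318914  -8.53284475] 25.67180234459106
```

View pics/w2.png

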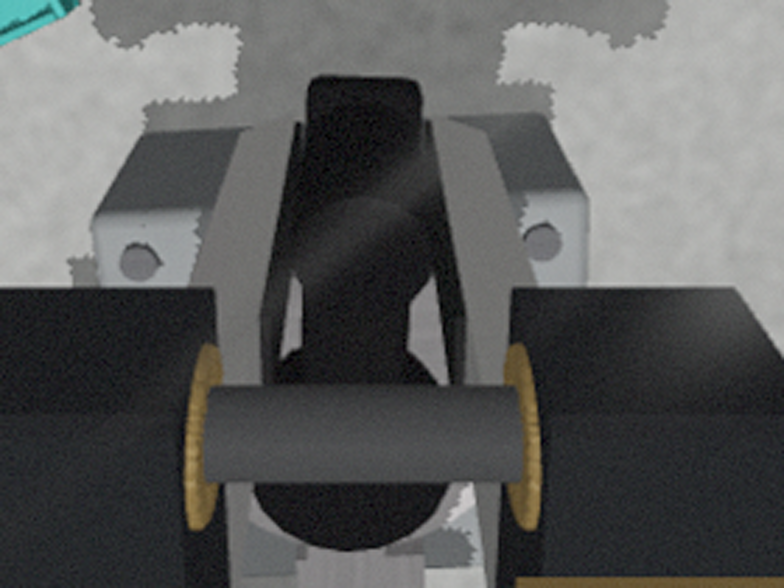

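drive_tool --rows '[[40, [0, 0, 0], 0], [60, [0, 0, 0], 0], [94, [0, 0, 0], 0], [94, [0, 0, 0], 0], [94, [0, 0, 0], 0], [94, [0, 0, 0], 0], [94, [0, 0, 0], 0], [94, [0, 0, 0], 0], [94, [0, 0, 0], 0], [94, [0, 0, 40], 0], [94, [0, 0, 80], 0], [94, [-10, -20, 140], 0], [94, [-30, -50, 140], 0], [94, [-30, -50, 140], 0], [94, [-30, -50, 140], 0], [94, [-30, -50, 140], 0], [94, [-30, -50, 140], 0]]'

```text
clock: 7.28
eef_pos: [500.9, 330.2, 252.4]
eef_rot: [-0.678, 0.678, -0.202, 0.201]
force: [0.2, -0.5, -0.2]
grip_width: 1.0
```

```bash
python3 - <<'E'
from h import *
snap('wrist','w3',crop=(150,180,430,390),scale=2.8)
s=load('w3')
im=cv2.convertScaleAbs(cv2.imread('pics/w3.png'),alpha=1.5,beta=10);cv2.imwrite('pics/w3.png',im)
print([(w2p(s,p)-[150,180])*2.8 for p in((446.5,241.5,66),(446.5,241.5,80),(487,307,84),(531.5,380,130))])
t=telemetry.state();print(t['clock'],t['eef_pos'],t['q'].round(2),t['force'],t['grip_width']*94)
E
```

```text
[array([367.92, 273.  ]), array([368.2 , 290.08]), array([363.72, 112.  ]), array([ 355.88, -108.92])]
7.3333 [500.79488594 330.31852692 252.1021019 ] [-0.43  0.55 -0.32  1.63  0.19  1.   -1.39] [ 0.52682685 -0.35247974 -0.42268448] 94.2379319025897
```

View pics/w3.png

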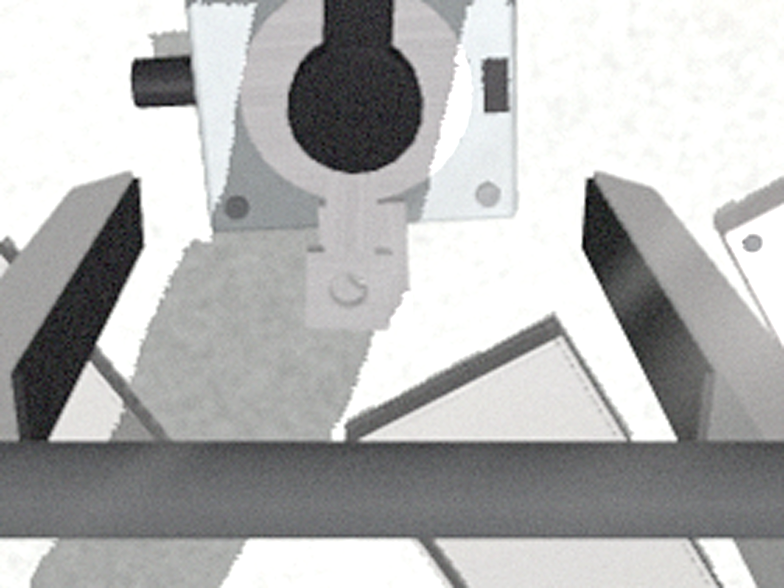

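```bash
python3 - <<'E'
from h import *
s=load('w3');im=s['image'][:,:,::-1][235:305,245:315]
im=cv2.convertScaleAbs(im,alpha=1.6,beta=0)
cv2.imwrite('pics/w3c.png',cv2.resize(im,None,fx=8,fy=8,interpolation=cv2.INTER_CUBIC))
print(w2p(s,(446.5,241.5,66))-[245,235],s['K'][0,2]-245)
E
```

```text
[36.4 42.5] 34.12773763208452
```

View pics/w3c.png

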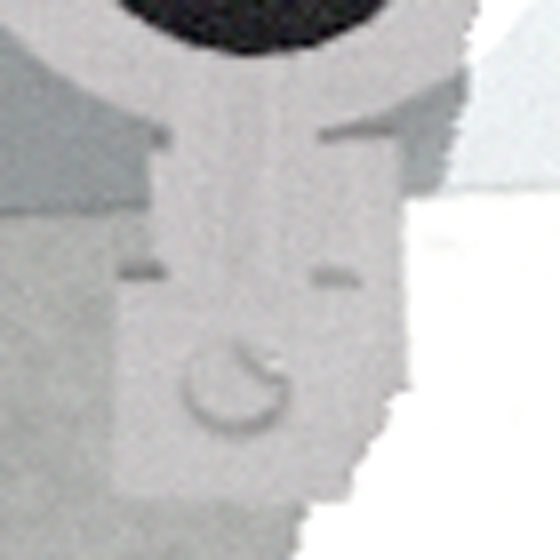

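Lug edges at 152 and 405 versus tail edges at about 118 and 370: the tail is about 5 mm (3.5°) short of the lug. I'll regrip and nudge further counter-clockwise.

drive_tool --rows '[[94, [33, 51, -20], 0], [94, [33, 51, -20], 0], [94, [33, 51, -60], 0], [94, [33, 51, -100], 0], [94, [33, 51, -140], 0], [94, [33, 51, -140], 0], [94, [33, 51, -140], 0], [40, [33, 51, -140], 0], [10, [33, 51, -140], 0], [10, [33, 51, -140], 0], [10, [33, 51, -140], 0], [10, [33, 51, -140], 0], [10, [33, 51, -140], 0], [10, [33, 51, -140], 0], [10, [33, 51, -140], 0], [10, [33, 51, -140], 0], [10, [33, 51, -140], 0], [10, [33, 51, -140], 0], [10, [33, 51, -140], 0], [10, [33, 51, -140], 0]]' --squeeze 20

```text
clock: 9.0
eef_pos: [533.9, 380.5, 113.4]
eef_rot: [-0.678, 0.678, -0.202, 0.201]
force: [-0.4, -0.1, -0.2]
grip_width: 0.274
```

drive_tool --rows '[[10, [-2.1, 1.3, 0], 1.2], [10, [-4.2, 2.6, 0], 2.4], [10, [-5.4, 3.4, 0], 3.5], [10, [-5.4, 3.4, 0], 3.5], [10, [-5.4, 3.4, 0], 3.5], [10, [-5.4, 3.4, 0], 3.5]]'

```text
clock: 9.5
eef_pos: [528.9, 383.8, 113.4]
eef_rot: [0.684, -0.684, 0.18, -0.181]
force: [4.3, -0.0, -2.3]
grip_width: 0.272
```

drive_tool --rows '[[40, [0, 0, 0], 0], [60, [0, 0, 0], 0], [94, [0, 0, 0], 0], [94, [0, 0, 0], 0], [94, [0, 0, 0], 0], [94, [0, 0, 0], 0], [94, [0, 0, 0], 0], [94, [0, 0, 0], 0], [94, [0, 0, 0], 0], [94, [0, 0, 40], 0], [94, [0, 0, 80], 0], [94, [-10, -20, 140], 0], [94, [-30, -50, 140], 0], [94, [-30, -50, 140], 0], [94, [-30, -50, 140], 0], [94, [-30, -50, 140], 0], [94, [-30, -50, 140], 0]]'

```text
clock: 10.92
eef_pos: [498.5, 334.6, 252.4]
eef_rot: [-0.684, 0.684, -0.181, 0.18]
force: [-0.1, 0.1, -0.1]
grip_width: 0.999
```

```bash
python3 - <<'E'
from h import *
snap('wrist','w4')
s=load('w4');im=s['image'][:,:,::-1][225:305,240:320]
im=cv2.convertScaleAbs(im,alpha=1.6,beta=0)
cv2.imwrite('pics/w4c.png',cv2.resize(im,None,fx=7.5,fy=7.5,interpolation=cv2.INTER_CUBIC))
print(w2p(s,(446.5,241.5,66))-[240,225],s['K'][0,2]-240)
t=telemetry.state();print(t['clock'],t['eef_pos'])
E
```

```text
[39.6 54.5] 39.12773763208452
10.9667 [498.44388087 334.70478481 252.12745356]
```

View pics/w4c.png

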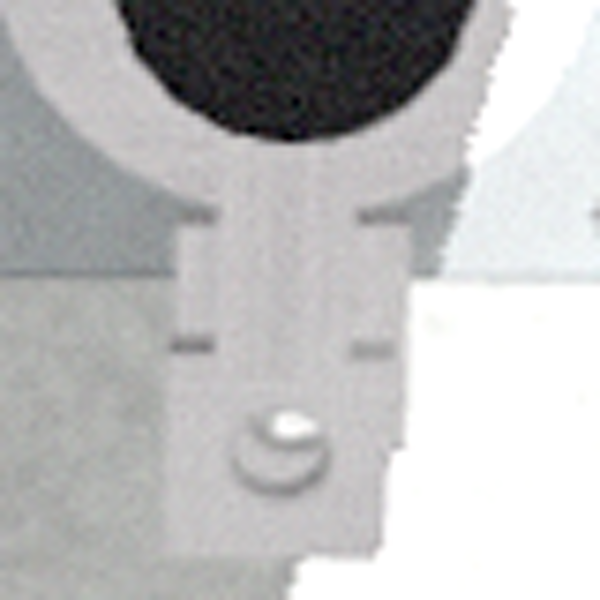

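Now the holes are nearly in line: tail hole centre 281 versus lug centre 292, about 1.6 mm, which is inside tolerance. I'm moving on to the sleeves.

drive_tool --rows '[[94, [130, -339, 0], -60], [94, [130, -339, 0], -60], [94, [130, -339, 0], -60], [94, [130, -339, 0], -60], [94, [130, -339, 0], -60], [94, [130, -339, 0], -60], [94, [130, -339, 0], -60], [94, [130, -339, 0], -60], [94, [130, -339, 0], -60], [94, [130, -339, 0], -60], [94, [130, -339, 0], -60], [94, [130, -339, 0], -60], [94, [130, -339, 0], -60]]'

```text
clock: 12.05
eef_pos: [628.2, -2.3, 252.7]
eef_rot: [0.503, -0.503, 0.498, -0.497]
force: [-0.2, 0.8, 0.6]
grip_width: 1.001
```

```bash
python3 - <<'E'
from h import *
snap('wrist','w5',scale=1.42)
s=load('w5');t=telemetry.state();print(t['clock'],t['eef_pos'],t['q'].round(2),t['eef_rot'])
print([(w2p(s,p)*1.42).round() for p in((633,98.7,75),(629.8,-6.3,82),(626.6,-111.3,82),(633,98.7,20))])
E
```

```text
12.1 [628.28883398  -2.4467964  252.98735488] [-0.01  0.57 -0.04  1.55  0.02  1.02 -1.62] [ 0.50270471 -0.50252506  0.49791493 -0.49682719]
[array([260., 266.]), array([402., 274.]), array([545., 280.]), array([278., 252.])]
```

View pics/w5.png

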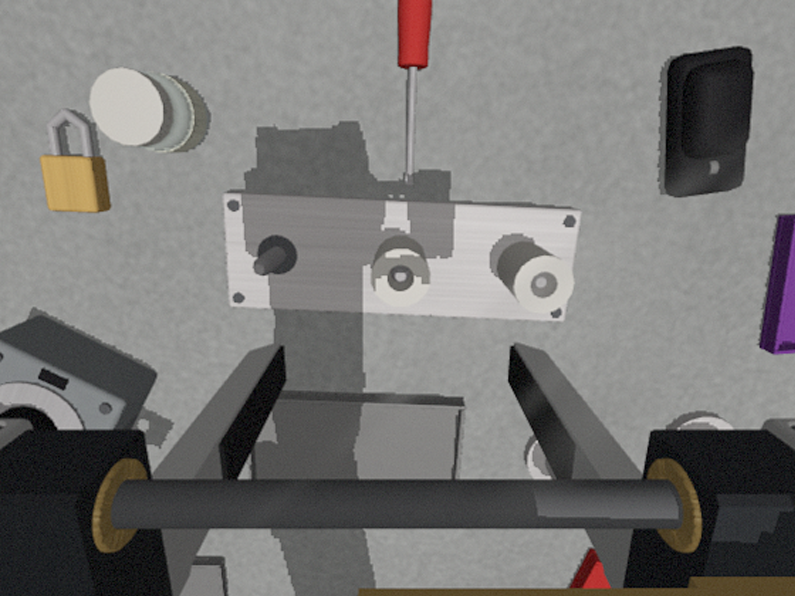

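drive_tool --rows '[[94, [0, 0, -60], 0], [94, [0, 0, -120], 0], [94, [0, 0, -160], 0], [94, [0, 0, -187], 0], [94, [0, 0, -187], 0], [94, [0, 0, -187], 0], [70, [0, 0, -187], 0], [30, [0, 0, -187], 0], [30, [0, 0, -187], 0], [30, [0, 0, -187], 0], [30, [0, 0, -187], 0], [30, [0, 0, -187], 0], [30, [0, 0, -187], 0], [30, [0, 0, -187], 0], [30, [0, 0, -187], 0], [30, [0, 0, -187], 0], [30, [0, 0, -187], 0], [30, [0, 0, -187], 0]]' --squeeze 20

```text
clock: 13.6
eef_pos: [628.7, -5.1, 66.8]
eef_rot: [0.502, -0.502, 0.498, -0.498]
force: [-1.0, 0.7, 5.0]
grip_width: 0.457
```

drive_tool --rows '[[30, [0, 0, 35], 0], [30, [0, 0, 70], 0], [30, [0, 0, 100], 0], [30, [0, 0, 100], 0], [30, [-32, 16, 100], 0], [30, [-65, 32, 100], 0], [30, [-97, 48, 100], 0], [30, [-130, 65, 100], 0], [30, [-162, 81, 100], 0], [30, [-194, 97, 100], 0], [30, [-194, 97, 100], 0], [30, [-194, 97, 65], 0], [30, [-194, 97, 30], 0], [30, [-194, 97, 0], 0], [30, [-194, 97, -10], 0], [30, [-194, 97, -15], 0], [30, [-194, 97, -15], 0], [30, [-194, 97, -15], 0]]'

```text
clock: 15.1
eef_pos: [434.6, 91.8, 51.1]
eef_rot: [-0.501, 0.502, -0.498, 0.498]
force: [-0.0, 1.0, -1.6]
grip_width: 0.457
```

drive_tool --rows '[[50, [0, 0, 0], 0], [60, [0, 0, 0], 0], [94, [0, 0, 0], 0], [94, [0, 0, 0], 0], [94, [0, 0, 0], 0], [94, [0, 0, 0], 0], [94, [0, 0, 0], 0], [94, [0, 0, 40], 0], [94, [0, 0, 80], 0], [94, [30, -30, 115], 0], [94, [190, -202, 115], 0], [94, [190, -202, 115], 0], [94, [190, -202, 115], 0], [94, [190, -202, 115], 0], [94, [190, -202, 115], 0], [94, [190, -202, 115], 0], [94, [190, -202, 115], 0], [94, [190, -202, 115], 0], [94, [190, -202, 115], 0]]'

```text
clock: 16.68
eef_pos: [623.6, -109.2, 165.8]
eef_rot: [-0.502, 0.502, -0.499, 0.498]
force: [0.1, -0.3, 0.7]
grip_width: 1.001
```

drive_tool --rows '[[94, [1, 0, -40], 0], [94, [1, 0, -80], 0], [94, [1, 0, -100], 0], [94, [1, 0, -100], 0], [94, [1, 0, -100], 0], [70, [1, 0, -100], 0], [30, [1, 0, -100], 0], [30, [1, 0, -100], 0], [30, [1, 0, -100], 0], [30, [1, 0, -100], 0], [30, [1, 0, -100], 0], [30, [1, 0, -100], 0], [30, [1, 0, -100], 0], [30, [1, 0, -100], 0], [30, [1, 0, -100], 0], [30, [1, 0, -100], 0], [30, [1, 0, -100], 0]]'

```text
clock: 18.1
eef_pos: [625.6, -110.0, 66.6]
eef_rot: [0.502, -0.502, 0.498, -0.498]
force: [0.8, 0.1, 2.0]
grip_width: 0.47
```

drive_tool --rows '[[30, [0, 0, 35], 0], [30, [0, 0, 70], 0], [30, [0, 0, 100], 0], [30, [0, 0, 100], 0], [30, [-32, 16, 100], 0], [30, [-65, 32, 100], 0], [30, [-97, 48, 100], 0], [30, [-130, 65, 100], 0], [30, [-162, 81, 100], 0], [30, [-190, 95, 100], 0], [30, [-190, 95, 100], 0], [30, [-190, 95, 65], 0], [30, [-190, 95, 30], 0], [30, [-190, 95, 0], 0], [30, [-190, 95, -10], 0], [30, [-190, 95, -15], 0], [30, [-190, 95, -15], 0], [30, [-190, 95, -15], 0]]'

```text
clock: 19.6
eef_pos: [435.9, -15.2, 51.2]
eef_rot: [-0.502, 0.502, -0.498, 0.498]
force: [-0.9, -0.9, -1.2]
grip_width: 0.471
```

drive_tool --rows '[[50, [0, 0, 0], 0], [60, [0, 0, 0], 0], [94, [0, 0, 0], 0], [94, [0, 0, 0], 0], [94, [0, 0, 0], 0], [94, [0, 0, 0], 0], [94, [0, 0, 0], 0], [94, [0, 0, 40], 0], [94, [0, 0, 80], 0], [94, [0, -30, 160], 0], [94, [10, -120, 200], 0], [94, [10, -120, 200], 0], [94, [10, -120, 200], 0], [94, [10, -120, 200], 0], [94, [10, -120, 200], 0], [94, [10, -120, 200], 0], [94, [10, -120, 200], 0]]'

```text
clock: 21.02
eef_pos: [444.6, -133.1, 250.3]
eef_rot: [-0.502, 0.502, -0.499, 0.497]
force: [-0.3, -0.1, -0.4]
grip_width: 0.999
```

```bash
python3 - <<'E'
from h import *
t=telemetry.state();print(t['clock'],t['eef_pos'],t['q'].round(2))
snap('wrist','w6',scale=1.42); snap('top','t6',crop=(170,140,400,290),scale=3.4)
s=load('w6')
print([(w2p(s,p)*1.42).round() for p in((633,97.5,75),(629,-6,75),(626,-111,75),(425,-171.5,70),(439,-306.5,70))])
E
```

```text
21.0167 [ 444.59374216 -133.13699962  250.25765898] [ 0.3   0.34 -0.09  1.98  0.04  0.83 -1.37]
[array([ 29., -23.]), array([196., -14.]), array([364.,  -7.]), array([446., 298.]), array([627., 282.])]
```

View pics/w6.png

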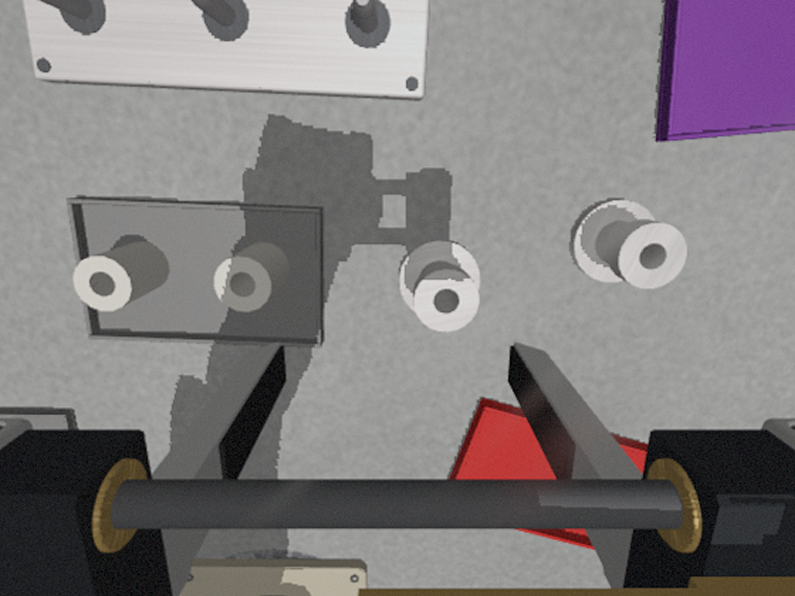

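Both sleeves stand in the tray, at (102,284) and (243,284). Spool A is where it was (446,300). Spool B has moved, and its top is now at (652,254).

```bash
python3 - <<'E'
from h import *
s=load('w6')
for u in((446,300),(652,254)): print(p2w(s,u[0]/1.42,u[1]/1.42,70))
for u in((605,239),): print(p2w(s,u[0]/1.42,u[1]/1.42,10))
print(p2w(s,369/1.42,25/1.42,20),p2w(s,228/1.42,18/1.42,20), p2w(s,362/1.42,1/1.42,70))
E
```

```text
[ 423.8 -171.2   70. ]
[ 460.9 -321.9   70. ]
[ 461.8 -312.9   10. ]
[ 621.7 -111.1   20. ] [625.4  -6.7  20. ] [ 623.1 -109.6   70. ]
```

drive_tool --rows '[[94, [-20, -38, 0], 0], [94, [-20, -38, -40], 0], [94, [-20, -38, -80], 0], [94, [-20, -38, -120], 0], [94, [-20, -38, -160], 0], [94, [-20, -38, -187], 0], [94, [-20, -38, -187], 0], [94, [-20, -38, -187], 0], [70, [-20, -38, -187], 0], [40, [-20, -38, -187], 0], [40, [-20, -38, -187], 0], [40, [-20, -38, -187], 0], [40, [-20, -38, -187], 0], [40, [-20, -38, -187], 0], [40, [-20, -38, -187], 0], [40, [-20, -38, -187], 0], [40, [-20, -38, -187], 0], [40, [-20, -38, -187], 0], [40, [-20, -38, -187], 0]]' --squeeze 40

```text
clock: 22.7
eef_pos: [425.8, -172.0, 64.9]
eef_rot: [0.502, -0.502, 0.498, -0.498]
force: [-0.1, 3.1, 6.2]
grip_width: 0.527
```

drive_tool --rows '[[40, [0, 0, 35], 0], [40, [0, 0, 70], 0], [40, [0, 0, 95], 0], [40, [0, 0, 95], 0], [40, [34, 10, 95], 0], [40, [68, 20, 95], 0], [40, [101, 30, 95], 0], [40, [135, 41, 95], 0], [40, [168, 51, 95], 0], [40, [190, 57, 95], 0], [40, [201, 61, 95], 0], [40, [201, 61, 95], 0], [40, [201, 61, 95], 0], [40, [201, 61, 95], 0]]'

```text
clock: 23.87
eef_pos: [624.2, -112.9, 158.0]
eef_rot: [-0.5, 0.503, -0.499, 0.498]
force: [0.4, -0.9, -4.1]
grip_width: 0.523
```

```bash
python3 - <<'E'
from h import *
snap('wrist','w7',scale=1.42)
t=telemetry.state();print(t['clock'],t['eef_pos'],t['q'].round(2),t['qd'].round(3),t['eef_rot'],t['force'])
s=load('w7'); p=t['eef_pos']
print([(w2p(s,q)*1.42).round() for q in((p[0],p[1],p[2]+7),(633,97.5,75),(628.5,-5.5,75),(625.3,-110.4,75))])
E
```

```text
23.9167 [ 624.45480741 -113.11661221  158.50612147] [ 0.17  0.68 -0.05  1.63  0.05  0.84 -1.47] [ 0.004 -0.011 -0.001 -0.008 -0.003 -0.001  0.001] [-0.5004204   0.50225453 -0.49931261  0.49800274] [ 0.5726407  -0.17366229 -3.54010983]
[array([396., 396.]), array([  7., 297.]), array([198., 307.]), array([391., 313.])]
```

View pics/w7.png

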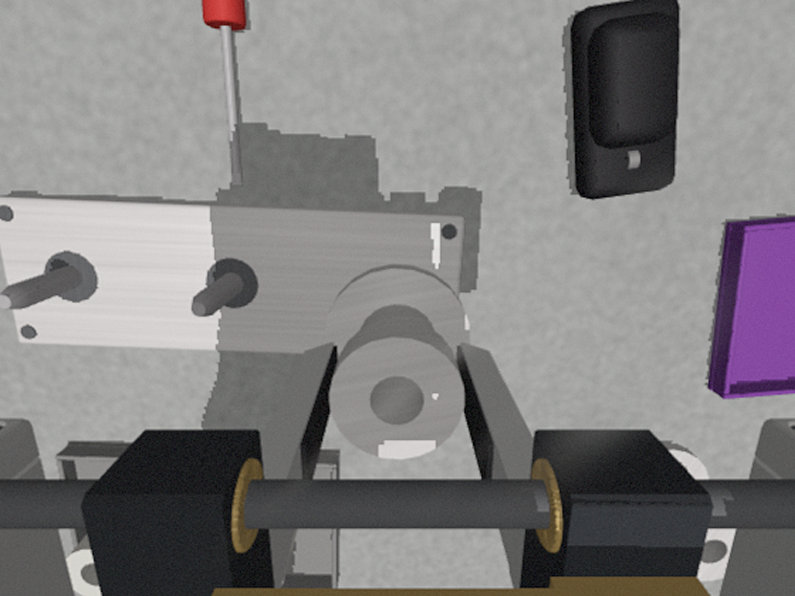

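Spool top centre is at (397,399), on the tool axis. The spindle tips at (200,307) and (8,297) match the predictions, so I'm lowering with a small correction.

drive_tool --rows '[[40, [1.7, 2.3, 0], 0], [40, [1.7, 2.3, 0], 0], [40, [1.7, 2.3, -8], 0], [40, [1.7, 2.3, -16], 0], [40, [1.7, 2.3, -24], 0], [40, [1.7, 2.3, -30], 0], [40, [1.7, 2.3, -35], 0], [40, [1.7, 2.3, -35], 0]]'

```text
clock: 24.58
eef_pos: [627.2, -109.6, 122.7]
eef_rot: [-0.501, 0.502, -0.499, 0.498]
force: [-0.6, 0.5, -4.2]
grip_width: 0.525
```

drive_tool --rows '[[40, [0, 0, -8], 0], [40, [0, 0, -16], 0], [40, [0, 0, -24], 0], [40, [0, 0, -30], 0], [40, [0, 0, -34], 0], [40, [0, 0, -36], 0], [40, [0, 0, -38], 0], [40, [0, 0, -38], 0], [40, [0, 0, -38], 0]]'

```text
clock: 25.33
eef_pos: [628.5, -109.8, 86.7]
eef_rot: [0.502, -0.502, 0.498, -0.498]
force: [-0.2, -0.1, -3.8]
grip_width: 0.526
```

drive_tool --rows '[[40, [0, 0, -1], 0], [40, [0, 0, -2], 0], [40, [0, 0, -3], 0], [40, [0, 0, -3], 0], [40, [0, 0, -3], 0]]'

```text
clock: 25.75
eef_pos: [628.5, -109.9, 85.1]
eef_rot: [0.502, -0.501, 0.498, -0.499]
force: [-2.9, -0.2, 5.3]
grip_width: 0.532
```

drive_tool --rows '[[60, [0, 0, 0], 0], [94, [0, 0, 0], 0], [94, [0, 0, 0], 0], [94, [0, 0, 0], 0], [94, [0, 0, 0], 0], [94, [0, 0, 0], 0], [94, [0, 0, 0], 0], [94, [0, 0, 40], 0], [94, [0, 0, 80], 0], [94, [0, 0, 110], 0], [94, [-167, -212, 140], 0], [94, [-167, -212, 140], 0], [94, [-167, -212, 140], 0], [94, [-167, -212, 140], 0], [94, [-167, -212, 140], 0], [94, [-167, -212, 140], 0], [94, [-167, -212, 140], 0], [94, [-167, -212, 140], 0], [94, [-167, -212, 140], 0], [94, [-167, -212, 140], 0]]'

```text
clock: 27.42
eef_pos: [462.2, -320.6, 223.4]
eef_rot: [0.502, -0.502, 0.498, -0.498]
force: [0.4, -0.2, -1.1]
grip_width: 1.002
```

```bash
python3 - <<'E'
from h import *
snap('wrist','w8',scale=1.42)
t=telemetry.state();print(t['clock'],t['eef_pos'],t['q'].round(2))
s=load('w8')
print([(w2p(s,q)*1.42).round() for q in((461,-321.9,70),(625.3,-111.2,90),(625.3,-111.2,75))])
E
```

```text
27.4667 [ 462.52388428 -320.02296213  223.32108844] [ 0.6   0.51 -0.06  1.77  0.04  0.87 -1.04]
[array([398., 285.]), array([20.,  4.]), array([40., 12.])]
```

View pics/w8.png

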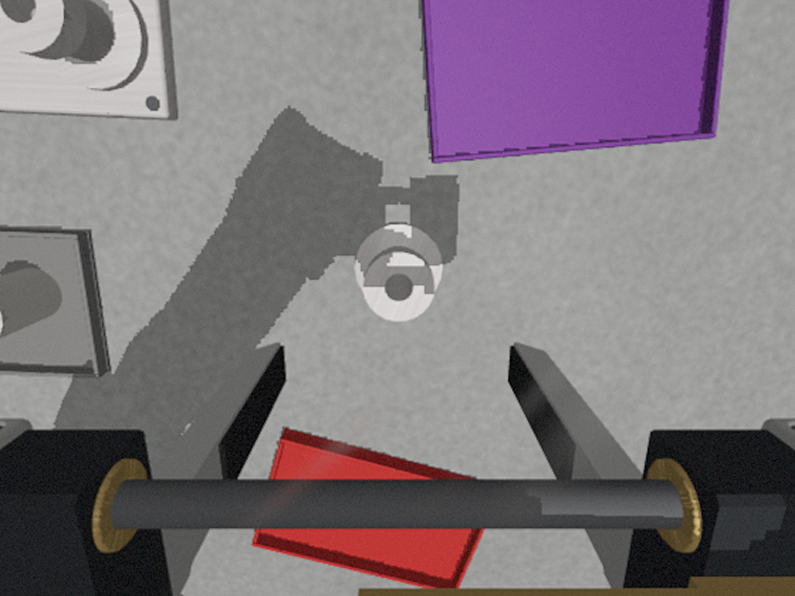

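Spool B's bore is at (399,287), world about (460,-322). I'll grasp it there.

drive_tool --rows '[[94, [-2.5, -2, -40], 0], [94, [-2.5, -2, -80], 0], [94, [-2.5, -2, -120], 0], [94, [-2.5, -2, -150], 0], [94, [-2.5, -2, -159], 0], [94, [-2.5, -2, -159], 0], [94, [-2.5, -2, -159], 0], [70, [-2.5, -2, -159], 0], [40, [-2.5, -2, -159], 0], [40, [-2.5, -2, -159], 0], [40, [-2.5, -2, -159], 0], [40, [-2.5, -2, -159], 0], [40, [-2.5, -2, -159], 0], [40, [-2.5, -2, -159], 0], [40, [-2.5, -2, -159], 0], [40, [-2.5, -2, -159], 0], [40, [-2.5, -2, -159], 0], [40, [-2.5, -2, -159], 0], [40, [-2.5, -2, -159], 0]]' --squeeze 40

```text
clock: 29.05
eef_pos: [458.6, -322.7, 64.7]
eef_rot: [0.502, -0.502, 0.499, -0.498]
force: [-1.7, 2.7, 5.3]
grip_width: 0.52
```

drive_tool --rows '[[40, [0, 0, 35], 0], [40, [0, 0, 70], 0], [40, [0, 0, 110], 0], [40, [0, 0, 115], 0], [40, [5, 36, 115], 0], [40, [10, 75, 115], 0], [40, [15, 115, 115], 0], [40, [20, 155, 115], 0], [40, [20, 195, 115], 0], [40, [20, 235, 115], 0], [40, [20, 275, 115], 0], [40, [40, 305, 115], 0], [40, [70, 317, 115], 0], [40, [105, 317, 115], 0], [40, [140, 317, 110], 0], [40, [160, 317, 100], 0], [40, [170, 317, 95], 0], [40, [170, 317, 95], 0], [40, [170, 317, 95], 0], [40, [170, 317, 95], 0]]'

```text
clock: 30.72
eef_pos: [627.3, -7.0, 158.9]
eef_rot: [-0.501, 0.502, -0.499, 0.498]
force: [0.2, 0.5, -3.2]
grip_width: 0.521
```

```bash
python3 - <<'E'
from h import *
snap('wrist','w9',scale=1.42)
t=telemetry.state();print(t['clock'],t['eef_pos'],t['q'].round(2),t['force'])
s=load('w9'); p=t['eef_pos']
print([(w2p(s,q)*1.42).round() for q in((p[0],p[1],p[2]+7),(632,98.5,75),(628.8,-6.4,75),(625.3,-111.2,90))])
E
```

```text
30.7667 [627.57689537  -7.01770572 159.41013652] [-0.01  0.67 -0.04  1.65  0.04  0.82 -1.63] [-0.26414852  0.39501807 -3.72348976]
[array([395., 396.]), array([202., 305.]), array([394., 312.]), array([596., 329.])]
```

View pics/w9.png

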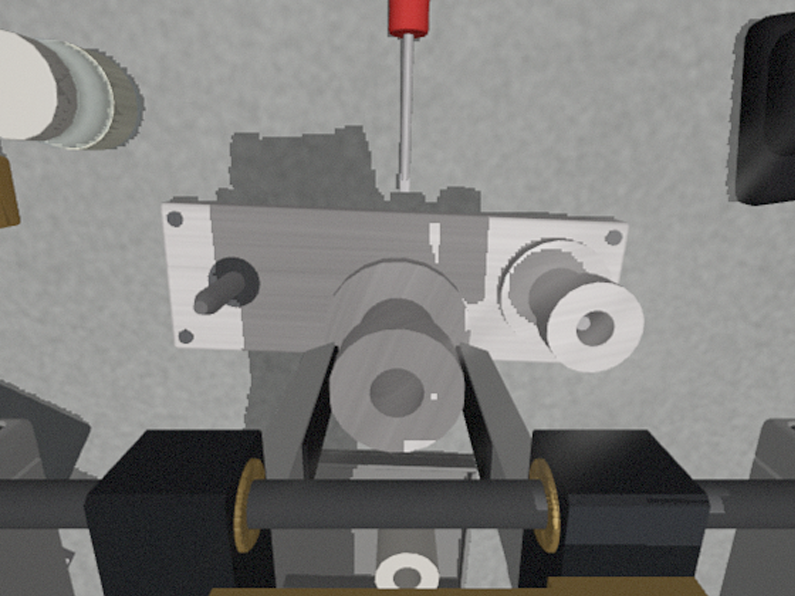

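Spool A sits at (595,328), as predicted when fully home. The carried spool is within about 1 mm of the middle spindle, so I'm lowering it.

drive_tool --rows '[[40, [0, 1.2, 0], 0], [40, [0, 1.2, -8], 0], [40, [0, 1.2, -16], 0], [40, [0, 1.2, -24], 0], [40, [0, 1.2, -30], 0], [40, [0, 1.2, -36], 0], [40, [0, 1.2, -36], 0]]'

```text
clock: 31.35
eef_pos: [627.6, -5.6, 121.6]
eef_rot: [-0.501, 0.502, -0.499, 0.498]
force: [-0.8, -1.2, -3.1]
grip_width: 0.52
```

drive_tool --rows '[[40, [0, 0, -8], 0], [40, [0, 0, -16], 0], [40, [0, 0, -24], 0], [40, [0, 0, -30], 0], [40, [0, 0, -34], 0], [40, [0, 0, -36], 0], [40, [0, 0, -38], 0], [40, [0, 0, -39], 0], [40, [0, 0, -39], 0], [40, [0, 0, -39], 0]]'

```text
clock: 32.18
eef_pos: [628.9, -5.6, 84.8]
eef_rot: [0.502, -0.502, 0.498, -0.498]
force: [-1.3, -0.1, -0.3]
grip_width: 0.519
```

Contact is beginning. I'll press 1.5 mm more, release and retreat to where the whole scene can be seen.

drive_tool --rows '[[40, [0, 0, -1], 0], [40, [0, 0, -1.5], 0], [40, [0, 0, -1.5], 0], [60, [0, 0, 0], 0], [94, [0, 0, 0], 0], [94, [0, 0, 0], 0], [94, [0, 0, 0], 0], [94, [0, 0, 0], 0], [94, [0, 0, 0], 0], [94, [0, 0, 0], 0], [94, [0, 0, 40], 0], [94, [0, 0, 80], 0], [94, [0, 0, 120], 0], [94, [0, 0, 160], 0], [94, [0, 0, 170], 0]]'

```text
clock: 33.43
eef_pos: [632.3, -5.5, 261.5]
eef_rot: [0.505, -0.499, 0.496, -0.501]
force: [0.9, 0.3, 0.9]
grip_width: 1.001
```

drive_tool --rows '[[94, [-100, -350, 0], 0], [94, [-100, -350, 0], 0], [94, [-100, -350, 0], 0], [94, [-100, -350, 0], 0], [94, [-100, -350, 0], 0], [94, [-100, -350, 0], 0], [94, [-100, -350, 0], 0], [94, [-100, -350, 0], 0], [94, [-100, -350, 0], 0], [94, [-100, -350, 0], 0], [94, [-100, -350, 0], 0], [94, [-100, -350, 0], 0]]'

```text
clock: 34.43
eef_pos: [529.0, -354.5, 254.0]
eef_rot: [0.502, -0.501, 0.499, -0.498]
force: [0.4, 0.1, 0.4]
grip_width: 0.998
```

```bash
python3 - <<'E'
from h import *
snap('scene','s10'); snap('top','t10')
print(telemetry.state()['clock'])
a=load('s10')['image'][115:305,160:350,::-1]; b=load('t10')['image'][140:280,165:365,::-1]
s=load('s10');t=load('t10')
for p in((625.3,-111.2,90),(628.8,-6.4,90)): print(((w2p(s,p)-[160,115])*2.1).round(),((w2p(t,p)-[165,140])*2).round())
a=cv2.convertScaleAbs(cv2.resize(a,None,fx=2.1,fy=2.1,interpolation=2),alpha=1.5)
b=cv2.resize(b,None,fx=2,fy=2,interpolation=2)
im=np.zeros((400,800,3),np.uint8);im[:a.shape[0],:a.shape[1]]=a;im[:b.shape[0],400:400+b.shape[1]]=b
cv2.imwrite('pics/f.png',im)
E
```

```text
34.5333
[220. 322.] [321.  77.]
[279. 270.] [257.  74.]
```

View pics/f.png

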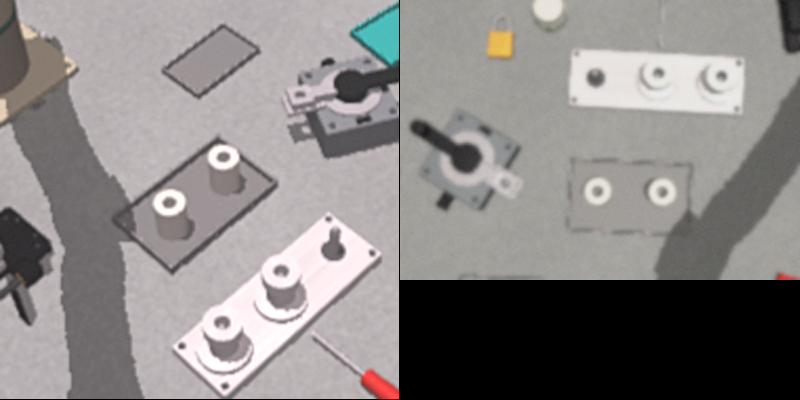

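Both spools are seated at (222,322) and (281,270), matching the fully-home predictions. The sleeves stand in the tray, the tail lies over the lug and the bystanders are untouched.

```bash
python3 -c "
from h import *
print(ctrl.job_done())"
```

```text
the job is handed in; nothing more can be done
None
```

The job is done and handed in at about 34.5 s on the robot's clock; no verdict was reported.

- **Isolator:** I swung the handle to OFF before anything was lifted. The first swing stopped about 5 mm short, so I regripped and nudged it. The last close wrist view put the tail hole about 1.6 mm from the lug hole, against the 5 mm limit. The final wide pictures still showed the tail over the lug.
- **Sleeves:** Two were present, and both now stand in the larger grey tray.
- **Spools:** Two were present. The one further right (towards -y) got knocked aside during the run, so I located it again before gripping it. They are on the -y end and middle spindles, wide flange down. The first was lowered until the plate pushed back (about 5 N). For the second I felt only the start of contact, then commanded 1.5 mm further without reading the force. The final pictures show both within about 1–2 px of where a fully home spool should appear. The +y spindle stays empty.
- **Bystanders:** The padlock showed no visible movement in the final view. The jar, mouse and screwdriver were only partly in those last crops, and the robot never went near any of them.

No check failed or disagreed. The fit checks come from camera estimates good to about 2 mm.

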